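# Check the hot end, then hold the feeder's idler arm open at its stop

### The job

Before new filament is threaded, check the feeder's hot end: pick up the thermometer, hold it level with its lens about 6 cm from the heater block's outer face, pointing squarely at the middle of that face, keep it steady for two seconds, then lay it back flat on its pad and let go. Then swing the feeder's idler arm by its peg, against its spring, all the way to its stop, and finish while still holding it there with the gripper. Leave the reel, the jar and the screwdriver where they are.

Things in the scene. Friction and masses are not known exactly. Their poses are not given: they have to be found in the camera images.
- feeder: Filament feeder fixed to the bench: dark steel base plate (180 x 190 x 12 mm, centre at (10, -10) mm) with a black column (50 x 50 mm, 112 mm high, centre at (20, 0) mm), a small motor on its +x side, a hot end on a bracket on its -y side and the sprung idler arm on top. Origin: on the bench under the stand; z up. Highest fixed point 146 mm (finned heat sink).
- block_face (a point): Middle of the outer face of the aluminium heater block (30 x 24 x 30 mm), at feeder (20, -87, 77) mm. The face is upright, 30 x 30 mm, and looks along the feeder's -y. The axes are the feeder's.
- idler_pivot (a point): The idler arm's upright hinge axis, at feeder (20, 0, 123) mm, on top of the column. The arm is an aluminium bar 18 mm wide, 10 mm thick, its underside 118 mm above the bench. Its spring needs about 2.5 N at the peg to leave rest and 6 N at the stop, and swings the arm back when let go.
- idler (a joint): Angle of the idler arm (rad), growing clockwise seen from above: 0 at rest, where its spring keeps it; 0.9 at the stop (a steel post on the base plate). At 0 the arm points 160 degrees counter-clockwise from the feeder's +x (towards the robot), at 0.9 it points 108 degrees (to the feeder's +y side).
- idler_peg (a point): Point on the axis of the black upright round peg at the free end of the idler arm, 110 mm from the pivot: 14 mm diameter, 45 mm tall, from 128 to 173 mm above the bench; this point is 151 mm above the bench, mid-peg. It moves with the arm; z is up.
- thermometer: Grey bar-shaped spot thermometer, loose, 120 g: body 115 x 30 x 30 mm (x -75 to 40 mm) with a black round snout 24 mm across at its +x end holding the lens. Origin: underside, 75 mm from the tail end; x points along it out of the lens, z up. Grip it across its 30 mm width at or up to 20 mm behind the origin.
- lens (a point): The thermometer's lens, at thermometer (73.5, 0, 15) mm; it looks along the thermometer's +x.
- aim_point (a point): Imaginary point 60 mm straight ahead of the lens, at thermometer (133.5, 0, 15) mm.
- pad: Flat white plastic pad fixed to the bench, 130 x 200 x 4 mm (its long side along its y), on which the thermometer starts. Origin: middle of its underside; its top is 4 mm above the bench.
- reel: Bystander: small black and grey filament reel lying flat, 84 mm across, 44 mm high. Origin: middle of its underside.
- jar: Bystander: small clear jar with a white lid, 60 mm across, 60 mm high. Origin: middle of its underside.
- screwdriver: Bystander: black-handled screwdriver lying on the bench.
Things that resemble listed ones, but are neither listed nor needed, are in the scene too. What is shaped like the thermometer but pink is not meant. Several things have the shape of the pad; the one meant has the colours described above.

How it is judged:
On the way, in this order (a step that is already met when the one before it is completed fails the run):
1. the held thermometer looks squarely and steadily at the heater block's face from about 6 cm (y of lens in the frame of block_face between -0.085 and -0.035 m and x of aim_point in the frame of block_face between -0.015 and 0.015 m and z of aim_point in the frame of block_face between -0.015 and 0.015 m and angle between the x axis of thermometer and the y axis of feeder, either way round below 0.2 rad and linear speed of thermometer below 0.03 m/s and contact force between the fingers and thermometer above 1 N), for 1 s.
2. the thermometer lies flat on its pad again, let go (x of thermometer in the frame of pad between -0.05 and 0.05 m and y of thermometer in the frame of pad between -0.07 and 0.07 m and z of thermometer in the frame of pad between -0.004 and 0.012 m and angle between thermometer's own z axis and vertical below 0.15 rad and linear speed of thermometer below 0.02 m/s and contact force between the fingers and thermometer below 0.1 N), for 0.2 s.
At the end, for the whole second after the job is handed in: The idler arm is within 0.05 rad of its stop (0.9 rad) and still, held there by the gripper's fingers (over 1.5 N) and by nothing else; the thermometer lies flat on its pad, untouched, its middle within 50 mm (across) and 70 mm (along) of the pad's (all of step 2 and value of joint idler above 0.85 rad and velocity of joint idler between -0.05 and 0.05 rad/s and contact force between the fingers and idler above 1.5 N and contact force between thermometer and idler below 0.1 N); the arm keeps its last pose, push and grip.
It fails at once if the reel is pushed more than 30 mm away (distance of reel from where it was at the start of the episode above 0.03 m).
It fails at once if the jar is pushed more than 30 mm away (distance of jar from where it was at the start of the episode above 0.03 m).
It fails at once if the screwdriver is pushed more than 30 mm away (distance of screwdriver from where it was at the start of the episode above 0.03 m).
It also fails if it takes over 61 s, if anything falls off the work surface, if the arm or the gripper's body presses on something with over 40 N, if the wrist force passes 120 N, or if a joint passes its speed limit or range.

### The arm

A 6-joint arm with a two-finger parallel gripper is mounted at the origin on the work surface. World frame = base frame: x ahead of the robot, y to its left, z up, the work surface at z = 0. Lengths are in m, angles in rad, forces in N, time in s.
With the tool pointing down it reaches from about 0.275 to 0.85 m from the base axis. Payload 5.2 kg.
Tool frame: the origin (TCP) lies midway between the tips of the shut fingers; the grasp point (between the pads) lies bot.grasp_offset behind it (bot.grasp_offset is the distance from the TCP to the grasp point, in m); x points along the fingers, z is the direction in which the jaws open and shut, and the axes are right-handed (so a half turn about x gives the same grasp; the last joint's range is limited). The gripper opens to 85 mm and grips with 20 to 120 N. Pads are 22 mm wide; open, the fingers measure 114 mm over their backs; the gripper's body (76 mm by 85 mm) begins 54 mm behind the grasp point. The pads swing forward as they close: fully open they stand 13 mm farther back than shut.
Start: joints at [1.074, 0.259, 1.535, -0, 1.348, -0.203], TCP at [0.159, 0.526, 0.193] pointing down, gripper open.
Joint ranges: [-3.14, 3.14], [-0.91, 2.08], [0.19, 2.58], [-1.22, 4.36], [0.22, 2.71], [-3.12, 3.12]. Speed limits (rad/s): [2.57, 2.57, 3.14, 3.14, 3.14, 3.14].

### API

Orientations are given as a unit quaternion [x, y, z, w].
In Python, from workcell import bot gives the robot as it stands. Calls block until the motion is done:
- bot.move_ptp(position, orientation): joint-space move of the TCP to a pose.
- bot.move_straight(position, ori=None, max_speed=0.15): straight line of the TCP; ori=None keeps the orientation; max_speed is the mean speed in m/s.
- bot.goto_joints(angles): joint-space move.
- bot.open_gripper() and bot.close_gripper(grasp_force=None): open the fingers fully, or close them until they stop; grasp_force is the grip in N (None keeps the last).
- bot.sleep(seconds).
- bot.solve_ik(position, orientation): joint angles nearest the present ones, or None.
- bot.camera(name): name is "scene" or "top"; returns (picture, depth): 480x640x3 uint8, red, green, blue; 480x640 float32, m along the optical axis (not along the pixel's ray), 0 where there is no reading.
- bot.camera_params(name): a dict with "vfov" (degrees; the focal length in pixels is half the picture's height over the tangent of half this angle, whatever the lens; pixels are square), "cx", "cy" (the principal point, pixels), "origin" and "orientation" of the camera in the world. Camera axes: x right, y down, z forward; pixel columns grow to the right and rows downward; lengths in m; the calibration is good to about 2 mm. A picture is of the moment at which its call begins. camera_params takes no time and is no camera call.
A pose or a line that the arm cannot do raises bot.Unreachable and nothing moves.
- bot.hand_in(): hands the job in, once; it reports no verdict.
Readings, each from a call of its own:
- bot.get_time(): time.
- bot.get_joint_pos(): joint angles.
- bot.get_joint_velocities(): joint speeds.
- bot.get_joint_torque(): joint torques, N m.
- bot.get_tcp_pos(): TCP position.
- bot.get_ee_rot(): TCP orientation.
- bot.get_force(): force on the tool from outside, world axes, zero at the start.
- bot.get_wrist_torque(): the same for the moment, N m.
- bot.get_opening(): finger opening in m.
Only numpy, scipy, OpenCV 4.12 (cv2) and the standard library are available. Lean on these libraries where they do the work, as an engineer would, in place of code of your own. Each camera call takes 0.05 s, during which the arm holds its last target. There are 200 camera calls.

## Working session

There is one attempt and no reset: what is moved stays moved. The work goes in short steps, each a Python script; the robot and the scene stay as the last script left them, time stands still between calls to the robot, and variables do not carry over. Pictures are saved under pics/ and viewed, about 8 in all and at most 12, crops included, and the job is handed in when it is done.

```bash
mkdir -p pics; ls; cat > h.py <<'E'
import numpy as np, cv2
from scipy.spatial.transform import Rotation as R
from workcell import bot
def cam(name):
    im,d=bot.camera(name); p=bot.camera_params(name)
    f=240/np.tan(np.radians(p['vfov'])/2)
    v,u=np.mgrid[:480,:640]
    P=np.stack([(u-p['cx'])*d/f,(v-p['cy'])*d/f,d],-1)@R.from_quat(p['orientation']).as_matrix().T+np.array(p['origin'])
    return im,d,P
def save(n,im): cv2.imwrite('pics/'+n+'.png',im[...,::-1])
E
python3 - <<'E'
from h import *
for n in('scene','top'):
    im,d,P=cam(n); save(n,im); np.savez('/tmp/'+n,im=im,d=d,P=P); print(n,bot.camera_params(n))
print(bot.grasp_offset,bot.get_ee_rot(),bot.get_time())
E
```

```text
pics
scene {'vfov': 54.609551941692025, 'cx': 321.35266451222464, 'cy': 239.7494163554765, 'origin': array([1.10146403, 0.47428719, 0.74160833]), 'orientation': array([ 0.35191189,  0.82631887, -0.40881722, -0.16193713])}
top {'vfov': 53.15785162616055, 'cx': 325.3355027259646, 'cy': 244.38217209867355, 'origin': array([ 0.46962165, -0.11429518,  0.93677795]), 'orientation': array([-0.70230216,  0.71130171, -0.01830968,  0.02205251])}
0.0187 [-0.42168529  0.56832517  0.42119295  0.56726054] 0.1
```

View pics/scene.png

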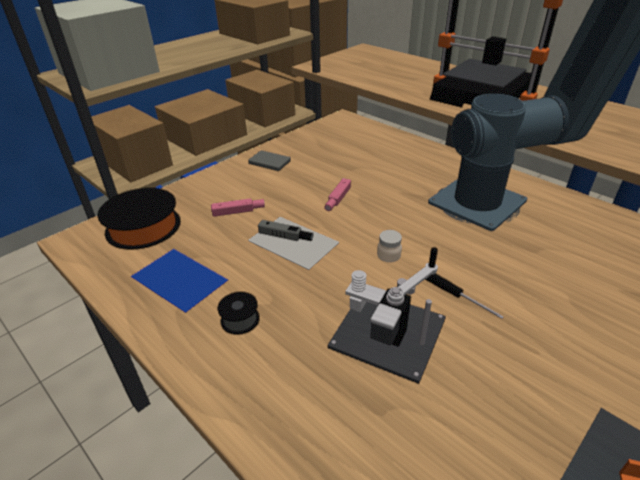

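View pics/top.png

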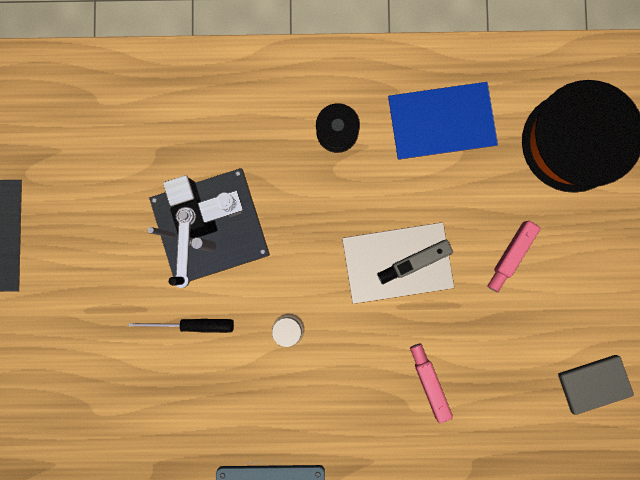

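The top view has image up = +x and left = +y. It shows:
- The feeder is around (210,226), with its hot end at (227,203) and the idler peg at (180,282).
- The white pad is around (398,262). The grey thermometer lies on it with its snout at (385,276), pointing left.
- The reel is at (338,128), the jar at (287,331) and the screwdriver at (205,325).

The pink bars are decoys. Next I'll measure from both views.

```bash
python3 - <<'E'
from h import *
def rect(pts):
    c,s,a=cv2.minAreaRect((pts*1000).astype(np.float32)); return np.round(c,1),np.round(s,1),round(a,1)
D={n:np.load('/tmp/'+n+'.npz') for n in('top','scene')}
boxes={'plate':(.40,.68,.02,.30),'pad':(.33,.6,-.42,-.12)}
for n in D:
    im=D[n]['im'].astype(int);P=D[n]['P'];ok=D[n]['d']>0
    hsv=cv2.cvtColor(D[n]['im'],cv2.COLOR_RGB2HSV).astype(int);S,V=hsv[...,1],hsv[...,2]
    X,Y,Z=P[...,0],P[...,1],P[...,2]
    b=lambda k:ok&(X>boxes[k][0])&(X<boxes[k][1])&(Y>boxes[k][2])&(Y<boxes[k][3])
    def comp(m):
        k,l,st,_=cv2.connectedComponentsWithStats(m.astype(np.uint8)); return l==1+np.argmax(st[1:,4])
    print(n,'bench z',np.median(Z[b('pad')&(S>90)]))
    m=comp(b('plate')&(S<90)&(Z>.006)&(Z<.018)); print('plate',rect(P[m][:,:2]),np.median(Z[m]))
    m=comp(b('pad')&(S<60)&(Z<.015)&(V>130)); m2=b('pad')&(S<70)&(Z<.015)&(V>130);print('pad',rect(P[m2][:,:2]),np.median(Z[m2]))
    m=comp(b('pad')&(Z>.027)&(Z<.04)&(S<110)); print('therm top',rect(P[m][:,:2]),np.median(Z[m]),m.sum())
    t=comp(b('pad')&(Z>.010)&(Z<.05)&(S<110)); q=P[t][:,:2];print('therm all',rect(q))
    m=b('plate')&(Z>.160)&(Z<.18); print('peg top',P[m].mean(0),m.sum())
    m=b('plate')&(Z>.135)&(Z<.155); print('sink/bolt',rect(P[m][:,:2]),m.sum())
    m=b('plate')&(Z>.1255)&(Z<.1305); print('arm',rect(P[m][:,:2]),m.sum())
    if n=='top':
      for k,(u,v) in dict(reel=(338,125),jar=(287,331),driver=(205,325)).items(): print(k,P[v,u])
E
```

```text
top bench z -0.0010281143989733232
plate (array([565.8, 102.9]), array([179.1, 160.2]), 17.1) 0.011290862158404913
pad (array([ 486. , -250.1]), array([129.3, 199.3]), 8.1) 0.0029768492882617514
therm top (array([ 485.7, -278.6]), array([ 30.1, 146.6]), 24.5) 0.03237562952515205 1065
therm all (array([ 485.6, -278.3]), array([ 30.2, 147.3]), 24.6)
peg top [0.45829101 0.1325492  0.17048605] 75
sink/bolt (array([542.8, 115. ]), array([ 73.4, 169.5]), 57.3) 315
arm (array([532.2,  98.2]), array([119.6, 154.3]), 28.3) 675
reel [ 0.74589279 -0.13663052  0.04575029]
jar [ 0.36326462 -0.03841176  0.05899967]
driver [0.37234319 0.11904481 0.02617157]
scene bench z 0.0019703095467533682
plate (array([562.8, 115.8]), array([181.8, 189.4]), 17.3) 0.013485283967001493
pad (array([ 487.7, -253.6]), array([131.5, 206.1]), 7.7) 0.005760212195853542
therm top (array([ 490.2, -278.8]), array([ 33.5, 148.3]), 21.6) 0.034403455353721746 438
therm all (array([ 487.1, -279.6]), array([ 42.9, 149. ]), 28.0)
peg top [0.46165625 0.13456966 0.16946679] 66
sink/bolt (array([543.7, 114.9]), array([ 73.5, 171.9]), 56.0) 296
arm (array([544.9, 134.5]), array([100.4, 178.2]), 63.4) 384
```

Both views agree: bench ±2 mm, plate top 12 mm, pad top 4 mm, thermometer top about 33 mm, peg where the arm geometry predicts. Next: check the poses are reachable, then grasp and lift.

```bash
cat >> h.py <<'E'
YF=np.radians(17.2); FO=np.array([.5496,.1231,0])
RF=R.from_euler('z',YF)
fw=lambda *p: FO+RF.apply(np.array(p)/1000)
PIV=fw(20,0,123)
def peg(q,r=.11):
    a=YF+np.radians(160)-q; return PIV[:2]+r*np.array([np.cos(a),np.sin(a)])
def down(ang):  # tool down, jaws open along ang
    z=np.array([np.cos(ang),np.sin(ang),0]);x=np.array([0,0,-1.]);return R.from_matrix(np.c_[x,np.cross(z,x),z]).as_quat()
G=np.array([.4898,-.2859,.006]); AG=np.radians(24.5)      # grasp TCP on the pad
TGT=fw(20,-228.5,0); TGT[2]=.006+.058
E
python3 - <<'E'
from h import *
D=np.load('/tmp/top.npz')
for u,v in((150,230),(151,231),(197,243),(186,216)): 
    p=D['P'][v,u]; print((u,v),p.round(3),'feeder',RF.inv().apply(p-FO).round(3))
print('block',fw(20,-87,77),'peg',peg(0),peg(.9),'TGT',TGT)
for off in(0,np.pi):
    for nm,p,a in(('G',G,AG),('T',TGT,YF),('peg0',[*peg(0),.135],YF+np.radians(70)),('peg.9',[*peg(.9),.135],YF+np.radians(70)-.9)):
        q=bot.solve_ik(p,down(a+off)); print(nm,off,None if q is None else np.round(q,2))
E
```

```text
(150, 230) [0.544 0.187 0.128] feeder [0.014 0.062 0.128]
(151, 231) [0.542 0.184 0.13 ] feeder [0.011 0.06  0.13 ]
(197, 243) [0.522 0.11  0.117] feeder [-0.031 -0.004  0.117]
(186, 216) [0.566 0.124 0.134] feeder [ 0.016 -0.004  0.134]
block [0.59443217 0.04590494 0.077     ] peg [0.45883689 0.13438764] [0.50461929 0.21841746] TGT [ 0.63627486 -0.08926694  0.064     ]
G 0 [-0.72  0.48  1.72 -0.    0.95 -1.15]
T 0 [-0.31  0.53  1.46 -0.    1.15 -0.61]
peg0 0 [ 0.05  0.18  1.79 -0.    1.17 -1.47]
peg.9 0 [ 0.21  0.3   1.62 -0.    1.22 -0.42]
G 3.141592653589793 [-0.72  0.48  1.72 -0.    0.95  1.99]
T 3.141592653589793 [-0.31  0.53  1.46 -0.    1.15  2.53]
peg0 3.141592653589793 [ 0.05  0.18  1.79 -0.    1.17  1.67]
peg.9 3.141592653589793 [ 0.21  0.3   1.62 -0.    1.22  2.73]
```

```bash
python3 - <<'E'
from h import *
p=np.array(bot.get_tcp_pos()); bot.move_straight(p+[0,0,.12],max_speed=.2)
bot.move_ptp(G+[0,0,.15],down(AG)); print(bot.get_time())
bot.move_straight(G,max_speed=.12)
bot.close_gripper(35); print('open',bot.get_opening(),bot.get_time(),bot.get_tcp_pos())
bot.move_straight(G+[0,0,.12],max_speed=.15)
print('open',bot.get_opening(),bot.get_time(),bot.get_force())
bot.move_ptp(TGT+[0,0,.062],down(YF)); bot.move_straight(TGT,max_speed=.1)
print(bot.get_time(),bot.get_tcp_pos(),TGT)
for n in('scene','top'):
    im,d,P=cam(n); save(n+'2',im); np.savez('/tmp/'+n+'2',im=im,d=d,P=P)
im=cv2.imread('pics/scene2.png')[160:400,200:500]
cv2.imwrite('pics/s2c.png',np.vstack([cv2.resize(im,None,fx=2,fy=2)]))
E
```

```text
3.9667
open -7.381143331202819e-05 6.1333 [ 0.48976036 -0.28587285  0.00594563]
open 0.00020382111912873295 7.0833 [-0.69761002  0.57012216 -0.17356298]
8.8167 [ 0.63667534 -0.0897836   0.06455127] [ 0.63627486 -0.08926694  0.064     ]
```

View pics/s2c.png

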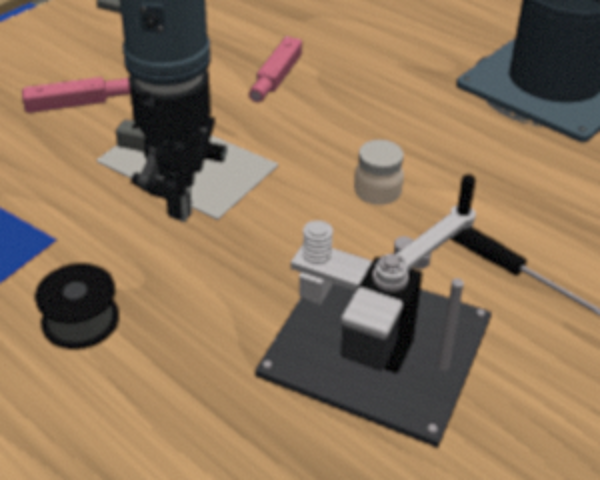

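View pics/top2.png

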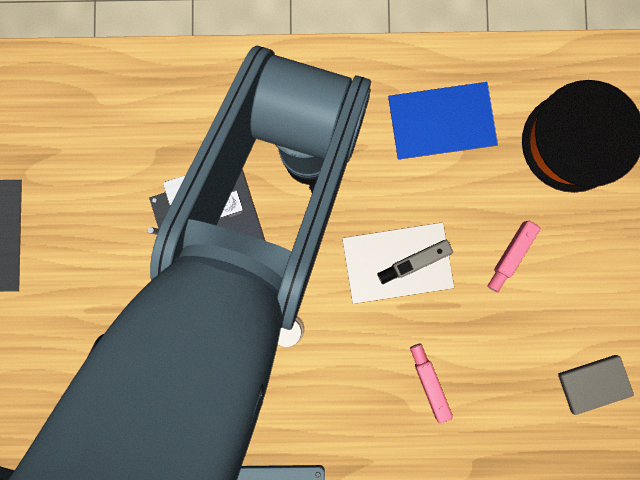

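The grasp came up empty. The top view shows the thermometer apparently unmoved on its pad, with the snout at (385,275). The scene crop shows the gripper shut with nothing in it. I'll compare positions, open the gripper and look from just above before trying again.

```bash
python3 - <<'E'
from h import *
def therm(im,P):
    S=cv2.cvtColor(im,cv2.COLOR_RGB2HSV)[...,1]; X,Y,Z=P[...,0],P[...,1],P[...,2]
    m=(X>.38)&(X<.58)&(Y>-.40)&(Y<-.16)&(Z>.027)&(Z<.04)&(S<110)
    return cv2.minAreaRect((P[m][:,:2]*1000).astype(np.float32)),np.median(Z[m])
for n in('top','top2'):
    D=np.load('/tmp/'+n+'.npz'); print(therm(D['im'],D['P']))
t=bot.get_time();bot.open_gripper(); print('open',bot.get_opening(),bot.get_time()-t,bot.get_force())
bot.move_straight(TGT+[0,0,.062],max_speed=.2)
bot.move_ptp(G+[0,0,.10],down(AG)); bot.move_straight(G+[0,0,.03],max_speed=.15)
print(bot.get_tcp_pos(),bot.get_opening(),bot.get_time(),bot.get_force())
im,d,P=cam('scene'); save('s3',im[170:290,200:360].repeat(4,0).repeat(4,1))
E
```

```text
(((485.6580810546875, -278.59637451171875), (30.097972869873047, 146.63592529296875), 24.482177734375), np.float64(0.03236660935901847))
(((485.47906494140625, -278.0299072265625), (30.007953643798828, 146.90501403808594), 24.491985321044922), np.float64(0.032437923880670294))
open 0.08540100543505766 0.7832999999999988 [-0.10665712  0.84753887 -0.38414054]
[ 0.49065278 -0.28555925  0.03637137] 0.08488013675534997 11.7417 [0.01683077 0.32352368 0.48194961]
```

View pics/s3.png

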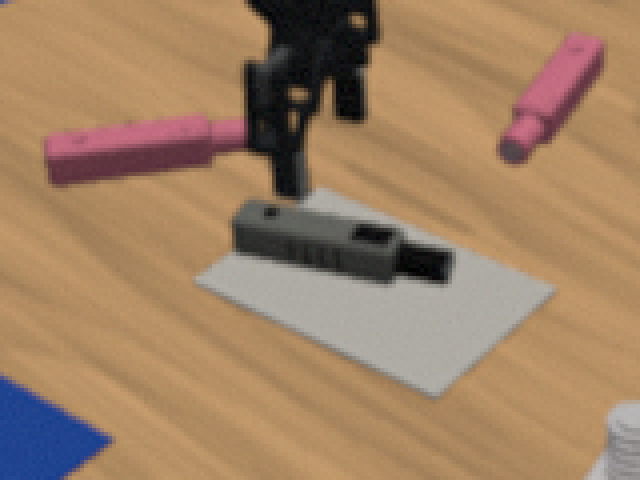

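```bash
python3 - <<'E'
from h import *
im,d,P=cam('scene')
for n in('scene',):
    p=bot.camera_params(n)
    f=240/np.tan(np.radians(p['vfov'])/2); Rm=R.from_quat(p['orientation']).as_matrix()
    u=np.array([np.cos(AG),np.sin(AG),0]);t=np.array(bot.get_tcp_pos())
    for s in(-.05,-.0425,0,.0425,.05):
        c=Rm.T@(t+u*s+[0,0,.013]-p['origin']); print(s,c[:2]/c[2]*f+[p['cx'],p['cy']])
for (u_,v_) in((272,217),(274,213),(271,210),(287,197),(285,192),(290,226),(270,222)): print(u_,v_,P[v_,u_].round(3),im[v_,u_])
X,Y,Z=P[...,0],P[...,1],P[...,2]; V=im.max(-1)
m=(X>.40)&(X<.60)&(Y>-.37)&(Y<-.2)&(Z>.038)&(Z<.12)&(V<90)
for z in np.arange(.04,.12,.01):
    k=m&(Z>=z)&(Z<z+.01); q=P[k]
    if k.sum(): 
        s=(q-t)@np.r_[np.cos(AG),np.sin(AG),0]; w=(q-t)@np.r_[-np.sin(AG),np.cos(AG),0]
        print(z.round(3),k.sum(),'jaw',np.percentile(s,[0,25,75,100]).round(3),'w',np.percentile(w,[0,50,100]).round(3))
E
```

```text
-0.05 [289.20849414 211.17349032]
-0.0425 [288.09020218 212.70536323]
0 [281.55668581 221.65518769]
0.0425 [274.66938327 231.08964002]
0.05 [273.41507723 232.80782947]
272 217 [ 0.539 -0.261  0.102] [ 9 13 13]
274 213 [ 0.533 -0.26   0.11 ] [58 60 61]
271 210 [ 0.539 -0.262  0.122] [16 19 21]
287 197 [ 0.452 -0.304  0.099] [13 15 16]
285 192 [ 0.453 -0.309  0.112] [18 19 21]
290 226 [ 0.476 -0.272  0.036] [48 47 45]
270 222 [ 0.499 -0.324  0.035] [98 98 93]
0.09 34 jaw [-0.046 -0.044  0.05   0.056] w [-0.013 -0.     0.011]
0.1 49 jaw [-0.045 -0.043  0.053  0.058] w [-0.011  0.003  0.011]
0.11 58 jaw [-0.046 -0.043  0.054  0.059] w [-0.011  0.001  0.011]
```

The depth image shows the open fingertips about 45 mm higher than the reported TCP says (z about 0.095 against an expected 0.049), with x and y well centred. I'll check this against the earlier picture with the fingers shut at TCP z = 0.0646.

```bash
python3 - <<'E'
from h import *
D=np.load('/tmp/scene2.npz');P=D['P'];im=D['im'];V=im.max(-1)
t=np.array([.63668,-.08978,.06455])
X,Y,Z=P[...,0],P[...,1],P[...,2]
m=(np.hypot(X-t[0],Y-t[1])<.05)&(Z>.03)&(Z<.16)&(V<110)
for z in np.arange(.03,.16,.01):
    k=m&(Z>=z)&(Z<z+.01); q=P[k]
    if k.sum():
        s=(q-t)@np.r_[np.cos(YF),np.sin(YF),0]; w=(q-t)@np.r_[-np.sin(YF),np.cos(YF),0]
        print(z.round(3),k.sum(),'jaw',np.percentile(s,[0,50,100]).round(3),'w',np.percentile(w,[0,50,100]).round(3))
print(np.sort(Z[m])[:6].round(4))
print(bot.get_joint_pos(),R.from_quat(bot.get_ee_rot()).as_matrix().round(3).tolist(), bot.get_joint_torque())
E
```

```text
0.1 4 jaw [0.003 0.006 0.007] w [-0.006  0.004  0.008]
0.11 41 jaw [-0.007  0.008  0.015] w [-0.006  0.006  0.011]
0.12 48 jaw [-0.005  0.009  0.015] w [-0.009  0.006  0.011]
0.13 33 jaw [-0.004  0.008  0.015] w [-0.008  0.007  0.011]
0.14 22 jaw [-0.012  0.002  0.014] w [0.005 0.01  0.013]
0.15 96 jaw [-0.033  0.009  0.035] w [-0.013  0.01   0.013]
[0.1019 0.1042 0.1063 0.1072 0.1101 0.1101]
[-7.24220253e-01  4.37986000e-01  1.68934099e+00  1.35070826e-05
  1.01181464e+00 -1.15247765e+00] [[0.002, -0.415, 0.91], [-0.002, 0.91, 0.415], [-1.0, -0.002, 0.001]] [ 1.02563677e-01 -4.89179885e+01 -2.35008770e+01  6.50532165e-03
  1.76262797e-02  1.82233238e-03]
```

Shut tips read about 0.105 against a reported 0.0646, so both views put the tips about 42 mm short of the reported TCP along the tool. I'll correct for that and descend in steps, watching the force.

```bash
cat >> h.py <<'E'
OFF=.042                     # real finger tips sit 42 mm above the reported TCP
G[2]=.010-OFF; TGT[2]=G[2]+.058
E
python3 - <<'E'
from h import *
for z in (.01,-.01,-.02,-.027,G[2]):
    bot.move_straight([G[0],G[1],z],max_speed=.1); f=bot.get_force(); print(z,np.round(f,1))
    if f[2]>6: break
else:
    bot.close_gripper(35); o=bot.get_opening(); print('open',o,bot.get_force(),bot.get_time())
    if o>.02:
        bot.move_straight(G+[0,0,.12],max_speed=.15); print('lift',bot.get_opening(),bot.get_force(),bot.get_time())
im,d,P=cam('scene'); save('s4',im[120:290,180:380].repeat(3,0).repeat(3,1)); np.savez('/tmp/s4',im=im,P=P)
E
```

```text
0.01 [-0.1 -0.2 -0.6]
-0.01 [ 1.1 -0.7  0. ]
-0.02 [-0.6  0.6 -0.4]
-0.027 [-0.1  0.2  0.1]
-0.032 [0.  0.2 0.2]
open 0.02928265533414332 [-0.20376682  0.54237987  1.36684723] 13.9
lift 0.029325279060836363 [-0.2140544  0.2152111 -1.2188349] 14.85
```

View pics/s4.png

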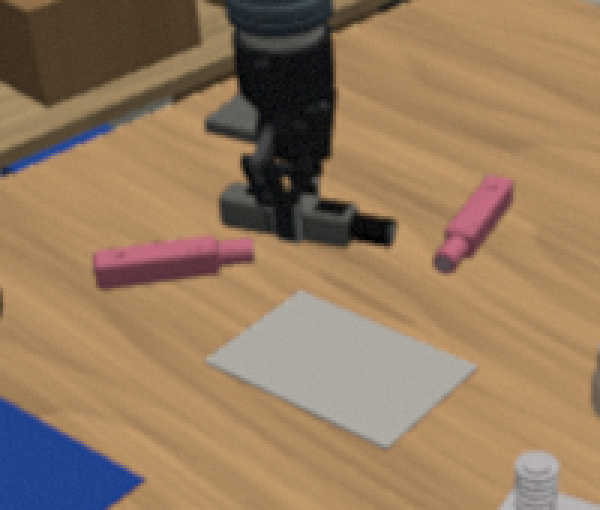

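The thermometer is held level: opening 29 mm, 1.2 N weight, snout at (375,230) in the crop. I'll move it to the aiming pose and measure it there.

```bash
python3 - <<'E'
from h import *
bot.move_ptp(TGT+[0,0,.062],down(YF)); bot.move_straight(TGT,max_speed=.1); t0=bot.get_time()
print(t0,np.array(bot.get_tcp_pos())-TGT)
im,d,P=cam('scene'); save('s5',im[180:340,230:430].repeat(4,0).repeat(4,1)[:600])
Q=RF.inv().apply((P-FO).reshape(-1,3)).reshape(P.shape)*1000   # feeder frame mm
m=(abs(Q[...,0]-20)<30)&(Q[...,1]<-100)&(Q[...,1]>-320)&(Q[...,2]>50)&(Q[...,2]<110)
for a in range(-310,-130,15):
    k=m&(Q[...,1]>=a)&(Q[...,1]<a+15)
    if k.sum()>3: print(a,k.sum(),'x',np.percentile(Q[k][:,0],[2,98]).round(),'z',np.percentile(Q[k][:,2],[2,98]).round(),'ymax',Q[k][:,1].max().round())
b=(abs(Q[...,0]-20)<25)&(abs(Q[...,1]+75)<20)&(Q[...,2]>50)&(Q[...,2]<100)
print('block',b.sum(),np.percentile(Q[b],[2,50,98],axis=0).round(1))
E
```

```text
16.6333 [ 0.00041284 -0.00047904  0.00047866]
-295 73 x [21. 37.] z [67. 95.] ymax -280.0
-280 47 x [32. 37.] z [66. 93.] ymax -265.0
-265 29 x [11. 38.] z [66. 94.] ymax -251.0
-250 22 x [ 3. 50.] z [68. 95.] ymax -235.0
-235 152 x [-1. 49.] z [ 71. 106.] ymax -220.0
-220 152 x [ 2. 42.] z [ 68. 106.] ymax -205.0
-205 122 x [ 8. 36.] z [67. 96.] ymax -190.0
-190 122 x [ 9. 37.] z [69. 96.] ymax -175.0
-175 78 x [15. 33.] z [74. 91.] ymax -160.0
-160 91 x [11. 32.] z [71. 91.] ymax -148.0
block 171 [[ 14.2 -86.6  65.1]
 [ 33.6 -72.9  80.1]
 [ 35.9 -63.9  94.8]]
```

View pics/s5.png

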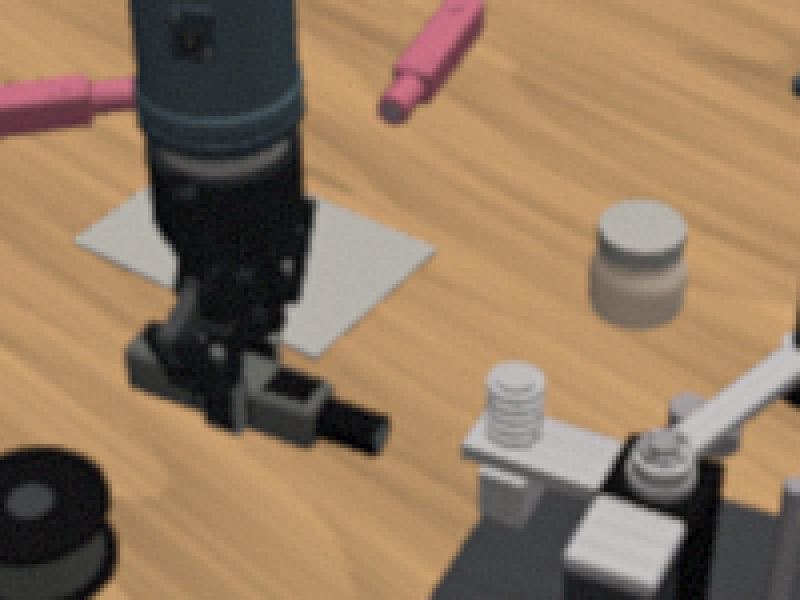

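The thermometer sits squarely in front of the block. Its axis is at feeder x ≈ 22, z ≈ 80 (block seen at z ≈ 80), with the lens at y ≈ −147. I'll hold it there, then lay it back.

```bash
python3 - <<'E'
from h import *
bot.sleep(2.3)
bot.move_straight(TGT+[0,0,.062],max_speed=.15)
bot.move_ptp(G+[0,0,.12],down(AG)); bot.move_straight(G+[0,0,.02],max_speed=.15); bot.move_straight(G+[0,0,.0005],max_speed=.04)
print(bot.get_force(),bot.get_opening()); bot.open_gripper(); bot.sleep(.4)
print(bot.get_opening(),bot.get_time())
bot.move_straight(G+[0,0,.15],max_speed=.2)
bot.move_ptp([*peg(0),.30-OFF],down(YF+np.radians(70))); print(bot.get_time(),bot.get_tcp_pos())
im,d,P=cam('top'); save('t6',im)
S=cv2.cvtColor(im,cv2.COLOR_RGB2HSV)[...,1]; X,Y,Z=P[...,0],P[...,1],P[...,2]
m=(X>.38)&(X<.58)&(Y>-.40)&(Y<-.16)&(Z>.027)&(Z<.04)&(S<110)
print(cv2.minAreaRect((P[m][:,:2]*1000).astype(np.float32)),np.percentile(Z[m],[5,50,95]))
E
```

```text
[-0.12572879  0.8853311  -0.11366123] 0.029557089511285238
0.08536761827740286 22.95
25.4833 [0.45906288 0.13363568 0.25742057]
((485.9036560058594, -277.9677429199219), (30.059354782104492, 147.14828491210938), 24.511276245117188) [0.02820679 0.0324676  0.03547889]
```

View pics/t6.png

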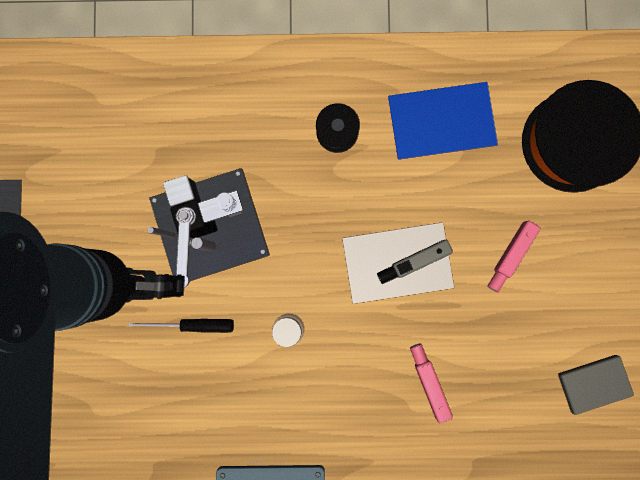

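The thermometer is back at its original place, flat on the pad, and the bystanders haven't moved. The peg is at (180,282) under the gripper. I'll grip it with the jaws along the tangent.

```bash
python3 - <<'E'
from h import *
zc=.140-OFF; a0=YF+np.radians(70)
for z in (.18-OFF+.0,.155-OFF,zc):
    bot.move_straight([*peg(0),z],down(a0),max_speed=.12); f=np.array(bot.get_force()); print(z,f.round(1))
    if np.abs(f).max()>8: raise SystemExit('contact')
bot.close_gripper(40); print('open',bot.get_opening(),np.round(bot.get_force(),1),bot.get_time())
im,d,P=cam('scene'); save('s7',im[180:340,330:530].repeat(3,0).repeat(3,1))
E
```

```text
0.13799999999999998 [-0.7  0.   0.4]
0.11299999999999999 [ 0.  -0.2  0. ]
0.098 [ 0.3 -0.4  0. ]
open 0.013046827429081613 [-0.6 -1.4  3. ] 27.9667
```

View pics/s7.png

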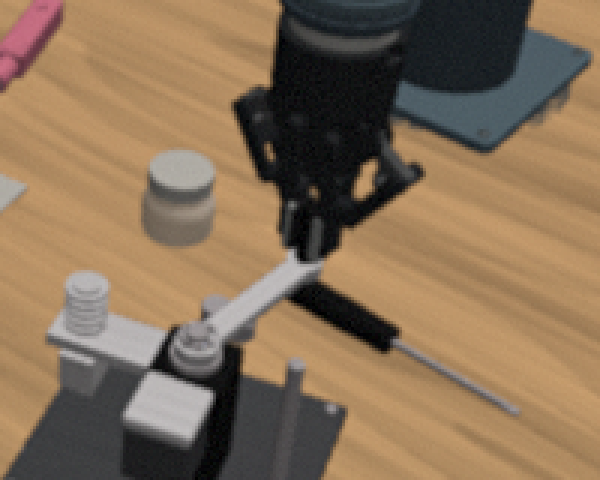

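The fingers are closed on the peg (opening 13 mm), at crop position (315,235). Now I'll swing it along the arc, rotating with the arm and watching the force.

```bash
python3 - <<'E'
from h import *
z=.142-OFF; a0=YF+np.radians(70)
for q in list(np.arange(.1,.85,.125))+[.87,.90,.92,.94,.96]:
    bot.move_straight([*peg(q),z],down(a0-q),max_speed=.06); f=np.array(bot.get_force())
    tan=np.array([np.cos(a0-q),np.sin(a0-q)]); t=np.array(bot.get_tcp_pos())[:2]-PIV[:2]
    qa=YF+np.radians(160)-np.arctan2(t[1],t[0])
    ft=-f[:2]@tan; print(round(q,3),'tcp q',round(qa,3),'push',ft.round(1),'F',f.round(1),'open',round(bot.get_opening(),4),round(bot.get_time(),1))
    if ft>22 or np.linalg.norm(f)>45: break
bot.sleep(.5); print(np.round(bot.get_force(),1),bot.get_opening())
im,d,P=cam('top'); save('t8',im[150:350,60:300].repeat(3,0).repeat(3,1)); np.savez('/tmp/t8',im=im,P=P)
im,d,P=cam('scene'); save('s8',im[180:340,330:530].repeat(3,0).repeat(3,1)); np.savez('/tmp/s8',im=im,P=P)
E
```

```text
0.1 tcp q 0.095 push 3.0 F [  3.3  -3.5 -10.1] open 0.0131 28.4
0.225 tcp q 0.217 push 2.7 F [  4.1  -3.9 -12.1] open 0.0128 28.7
0.35 tcp q 0.339 push 3.0 F [  2.7  -4.4 -10.6] open 0.0128 29.1
0.475 tcp q 0.462 push 3.3 F [  2.5  -5.3 -10.6] open 0.0128 29.5
0.6 tcp q 0.584 push 3.6 F [  2.2  -6.2 -10.2] open 0.0132 29.9
0.725 tcp q 0.707 push 3.8 F [  1.2  -6.5 -10.6] open 0.0132 30.2
0.87 tcp q 0.848 push 4.4 F [-0.8 -6.3 -8.8] open 0.0126 30.6
0.9 tcp q 0.877 push 5.5 F [-2.  -6.7 -8.9] open 0.0126 30.9
0.92 tcp q 0.894 push 3.8 F [-0.5 -6.  -7.9] open 0.0126 31.1
0.94 tcp q 0.896 push 10.7 F [ -6.1 -10.1  -5. ] open 0.0131 31.4
0.96 tcp q 0.897 push 18.3 F [-11.9 -15.4  -0.5] open 0.0128 31.6
[-11.3 -15.6  -1.1] 0.012537554205940216
```

View pics/s8.png

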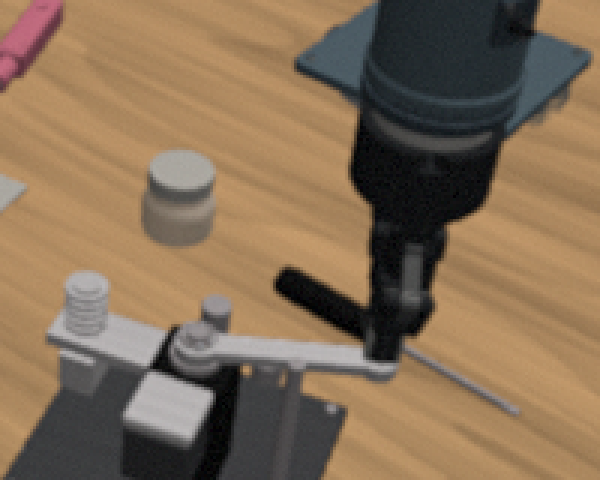

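The arm has reached its stop. The image shows the bar resting against the post, motion stalled at q ≈ 0.897, and the push rose from 4–5 N to 18 N. The peg is still gripped, so I'm handing in.

```bash
python3 - <<'E'
from h import *
print(np.abs(bot.get_joint_velocities()).max(),bot.get_time()); bot.hand_in()
E
```

```text
0.0024680916081836414 32.2417
the job is handed in; nothing more can be done
```

The thermometer check and the idler swing are both done, and I handed the job in at 32.2 s of the 61 s allowed. `hand_in()` gives no verdict, so the results below come from my own readings.

- **First grasp failed:** the gripper closed on nothing. Depth images showed the real fingertips about 42 mm above the reported TCP, so I corrected for that in every later move. Nothing had been moved by the miss.
- **Thermometer check:** I held it level in front of the heater block for over 2 s. The lens was about 60 mm from the face and the axis within about 3 mm of the middle, as measured by the scene camera.
- **Laying it back:** it went back to its original spot, flat on the pad and let go. The top camera put it within 1 mm and 0.1° of its starting pose.
- **Idler arm:** I gripped the peg (opening 13 mm) and swung it along its arc. It stopped moving at about 0.897 rad while the push rose from about 5 N to 18 N, and the picture shows the bar against the post. It was still and gripped at hand-in.
- **Reel, jar and screwdriver:** they looked unmoved in the pictures. I did not measure their positions again at the end.

**Unexplained reading:** a vertical force of about 10 N showed while swinging the peg, probably because I raised the grip 2 mm. It had dropped to about 1 N at the stop.

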